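Park the bed stop's index plunger and bring the stop up to the stone

ROBOT

A 6-joint arm with a two-finger parallel gripper is mounted at the origin on the work surface. World frame = base frame: x ahead of the robot, y to its left, z up, the work surface at z = 0. Lengths are in m, angles in rad, forces in N, time in s.
With the tool pointing down it reaches from about 0.375 to 0.975 m from the base axis. Payload 3.8 kg.
Tool frame: the origin (TCP) lies between the finger pads, 19 mm behind the fingertips; this is the grasp point; z points along the fingers, y is the line along which they close (so a half turn about z gives the same grasp; the last joint's range is limited). The gripper opens to 88 mm and grips with 3 to 60 N. Pads are 18 mm wide; open, the fingers measure 123 mm over their backs; the gripper's body (75 mm by 187 mm) begins 45 mm behind the grasp point.
Start: joints at [1.273, 0.264, 1.604, -0, 1.274, -0.037], TCP at [0.174, 0.652, 0.257] pointing down, gripper open.
Joint ranges: [-2.63, 2.63], [-0.94, 2.18], [0.31, 2.57], [-1.31, 4.45], [0, 2.66], [-2.55, 2.55]. Speed limits (rad/s): [2.57, 2.57, 3.14, 3.14, 3.14, 3.14].

INTERFACE

Orientations are given as a 3x3 rotation matrix whose columns are the frame's x, y, z axes.
In Python, from workcell import env gives the robot as it stands.
- The arm moves only by the shell command python3 -m handwheel 'ROWS' [FORCE]. ROWS is JSON, a list of rows, each a list of 3 entries, a list of its own where there are three numbers: the shift along the tool's x, y, z in cm, then the turn about the tool's z in rad, then the opening in per cent of the stroke, from 0 (shut) to 100 (fully open). A call has 1 to 20 rows; each row shifts and turns the commanded pose from where the row before left it, along the tool's axes as they then stand; what a row does not reach is not made up. A row lasts 1/12 s, in which the tool goes at most 41.7 mm and 7.16 degrees, less where a joint would pass 70% of its speed; a pose out of reach is approached as far as the arm can. A call is refused whole if a number of a shift passes 4.17 or a number of a turn 0.125, either way. A call with a gripper value outside its range is refused whole. The fingers move at their own pace and stop on an object; FORCE is the grip in N (left out, the last holds). Time passes only in rows, so rows that do not move let the fingers close. It gives the time, the measured TCP pose, the force, the opening and the grip force at its end, in the units of the state.
- env.observe(): the state, without advancing time (a new reading comes with each control period).
- env.get_image(name): name is "scene" or "top" or "wrist"; returns the picture (384x512x3 uint8, red, green, blue); there is no depth.
- env.camera_params(name): a dict with "fov_y" (degrees; the focal length in pixels is half the picture's height over the tangent of half this angle, whatever the lens; pixels are square), "cx", "cy" (the principal point, pixels), "cam_to_world" (4x4, takes a point from camera to world coordinates). Camera axes: x right, y down, z forward; pixel columns grow to the right and rows downward; lengths in m; the calibration is good to about 2 mm. A picture is of the moment at which its call begins: read the wrist's pose just before it. camera_params takes no time and is no camera call; for the wrist camera it gives the pose at the moment of the call.
- env.sign_off(): hands the job in; it is judged then, once.
Trained networks look in the newest picture that a camera, given by its name, has taken for a name from the list of things; names that differ only in an ending like _2 or _b are one class to them, and where a whole thing is asked for, a point or a joint stands for the part that bears it (a point fixed in the world has none). Each returns a list of dicts, best first, with "confidence" (0 to 1); they miss things now and then, are a little off and sometimes report something else, mostly with a low value. They report only what shows in the picture. A call takes as long as a camera call.
- env.find_in(camera, name): "centre" ([x, y, z] in m, in the coordinates of the camera as it stood for that picture, good to about 4 mm: the middle of the surface that is visible of it).
- env.spot_point(camera, name): "centre" ([x, y, z] in m, in the coordinates of the camera as it stood for that picture, good to about 4 mm: a listed point, or the origin of a listed thing).
The state is a dict: "time_s": time; "joint_positions": joint angles; "qvel": joint speeds; "tau": joint torques, N m; "tool_pos": TCP position; "orientation": TCP orientation; "contact_force": force on the tool from outside, world axes, zero at the start; "ft_torque": the same for the moment, N m; "opening": opening from 0.0 (shut) to 1.0 (fully open); "grasp_force": force on a finger pad.
Only numpy, scipy, OpenCV 4.12 (cv2) and the standard library are available. Lean on these libraries where they do the work, as an engineer would, in place of code of your own. Each camera call takes 0.05 s, during which the arm holds its last target. There are 200 camera calls.

TASK

The stone on the press bed is an odd size, so its sliding stop has to be used between the index holes. Pull the stop's sprung red knob up without yanking it hard against the end of its travel, twist it about a quarter turn so that it stays up in its rest notch by itself, then slide the stop along until its rubber nose bears lightly on the edge of the stone (about 10 N by feel, never over 20 N), and let go with the nose still against the stone. Do not shift or touch the stone, and leave the tin, mug and scraper bar where they are.

Things in the scene. Friction and masses are not known exactly. Their poses are not given: they have to be found in the camera images.
- bed: Grey press bed, 600 x 200 x 25 mm plate fixed on the table. Origin: centre of its underside (table height); x runs along its length towards the stone's end, y across, z up. Top at z = 25 mm. A row of index holes (11.5 mm wide, 30 mm apart) runs along it at y = -75 mm.
- stop: Green stop bar across the bed, 50 mm (x) x 236 mm (y), top 23.5 mm above the bed; slides only along the bed's x, 190 mm on and 50 mm back from its start. Origin: middle of the bar at the bed's top; axes as the bed's, +x to the stone. Pinned it has 0.75 mm play; with the plunger up it slides against a 4 N brake that keeps it where it is left, still pressed on if it was.
- grip_plate (a point): Middle of the top edge of the upright steel grip plate at the middle of the stop bar, 73.5 mm above the bed. The plate is 12 mm thick along x, 44 mm wide along y and stands clear from 28.5 to 73.5 mm above the bed. Pinch it from above with the fingers closing along x, TCP about 10 mm below this point. Axes as the stop's.
- nose_root (a point): Where the nose screw comes out of the stop bar's front, 25 mm ahead of the stop's origin and 18.5 mm above the bed; axes as the stop's. The nose is a stiff rubber ball (radius 11 mm) on a screw along +x, locked by a nut; printers set it as they need, so its tip stands anywhere from 24 to 38 mm ahead of this point and that setting is not measured.
- sleeve: Guide of the plunger on the stop bar, 75 mm to the -y side of its middle: collar 34 mm across, 6 mm high, with two brass blocks 10 mm high on it. Origin: plunger axis at the bar's top. The gap between the blocks (along y) holds the knob's cross-bar when locked; the rest notch (2 mm deep, 8 mm above the gap's floor) crosses the block tops along x, a quarter turn from the gap either way.
- knob: Sprung plunger: red ribbed knob, 31 mm across, 24 mm tall (13 to 37 mm above its origin), steel cross-bar under it and pin below. Origin: on the upright plunger axis at the cross-bar's underside; its y axis lies along the cross-bar and the white line on the knob's top. Once lifted it turns up to 2.2 rad either way from locked.
- knob_grip (a point): Point on the knob's axis 27 mm above the knob's origin: good height for the TCP to grip the knob from above.
- plunger (a joint): Lift of knob and pin, m; 0: pin fully down in its hole. The spring pulls down with 6 N at 0, 10 N at the top. The pin leaves its hole at 6 mm, the cross-bar clears the lips of the rest notch from 10 mm, a hard end stop lies at 13 mm. Parked it reads about 8 mm; to drop in, the cross-bar must be 75 to 105 degrees from its locked direction.
- stone: Pale lithographic stone with a drawing on top, 220 mm (x) x 170 mm (y) x 75 mm, 7.4 kg, loose on the bed. Origin: centre of its underside; its -x side face, 110 mm from the origin, looks at the stop's nose (it may stand a few degrees askew).
- ink_tin: Ink tin, 87 mm across, 48 mm high, on the table beside the bed. Origin: centre of its underside.
- scraper_bar: Dark wooden scraper bar with leather edge, 160 x 38 x 28 mm, lying on the table beside the bed. Origin: centre of its underside.
- brush_mug: White and blue mug with brushes, 76 mm across, 190 mm high over the brushes, on the table. Origin: centre of its underside.

How it is judged:
By the outcome, as a careful person would: the job done as asked, in the order asked, and still so for the second after the job is handed in, with the robot touching nothing.
It also fails if it takes over 72 s, if anything falls off the work surface, if the arm or the gripper's body presses on something with over 40 N, if the wrist force passes 120 N, or if a joint passes its speed limit or range.

## Working session

There is one attempt and no reset: what is moved stays moved. The work goes in short steps, Python scripts to look and compute and a shell command to move; the robot and the scene stay as the last step left them, time stands still between calls to the robot, and variables do not carry over. Pictures are saved under pics/ and viewed, at most 10 in all, crops included, and the job is handed in when it is done.

```bash
mkdir -p pics; cat > h.py <<'E'
from workcell import env
import numpy as np, cv2
def pic(c,f): cv2.imwrite('pics/'+f,env.get_image(c)[:,:,::-1])
def w(c,p,T=None):
    T=np.array(env.camera_params(c)['cam_to_world']) if T is None else T
    return (T@np.r_[p,1])[:3]
def spot(c,n,k=2):
    for d in env.spot_point(c,n)[:k]: print(c,n,round(d['confidence'],2),w(c,d['centre']).round(4))
E
python3 - <<'E'
from h import *
for c in ['top','scene']:
    pic(c,c+'1.png')
    for n in ['knob_grip','grip_plate','sleeve','nose_root','stone','bed','stop']: spot(c,n)
s=env.observe();print(s['time_s'],s['orientation'],s['contact_force'])
E
```

```text
top knob_grip 0.59 [ 0.5459 -0.1592  0.0819]
top knob_grip 0.59 [ 0.704   0.1566 -0.0043]
top grip_plate 0.64 [ 0.4706 -0.152   0.0973]
top sleeve 0.52 [ 0.5426 -0.1576  0.0487]
top nose_root 0.93 [ 0.476  -0.1241  0.0447]
top stone 0.96 [0.5076 0.1136 0.0251]
top bed 0.69 [ 0.5434 -0.1561  0.0524]
top bed 0.58 [0.4921 0.0206 0.0007]
top stop 0.9 [ 0.4683 -0.1509  0.0256]
top stop 0.64 [0.4931 0.0189 0.0025]
scene knob_grip 0.86 [ 0.542  -0.1573  0.0808]
scene knob_grip 0.6 [ 0.5466 -0.1577  0.0464]
scene grip_plate 0.7 [ 0.4672 -0.1511  0.0959]
scene sleeve 0.67 [ 0.5486 -0.1589  0.0502]
scene nose_root 0.79 [ 0.4747 -0.1284  0.048 ]
scene stone 0.94 [0.5059 0.1185 0.0241]
scene stone 0.66 [ 0.4747 -0.1239  0.0475]
scene bed 0.89 [ 0.4899  0.0165 -0.001 ]
scene stop 0.2 [0.5042 0.1189 0.0264]
0.8 [[-9.66195425e-01  2.57810779e-01  4.92210922e-05]
 [ 2.57810780e-01  9.66195425e-01  3.74166420e-05]
 [-3.79107805e-05  4.88415166e-05 -9.99999998e-01]] [-1.00133751  0.50384397 -0.85396037]
```

View pics/top1.png

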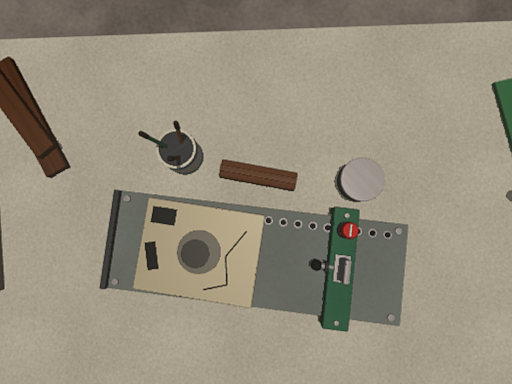

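View pics/scene1.png

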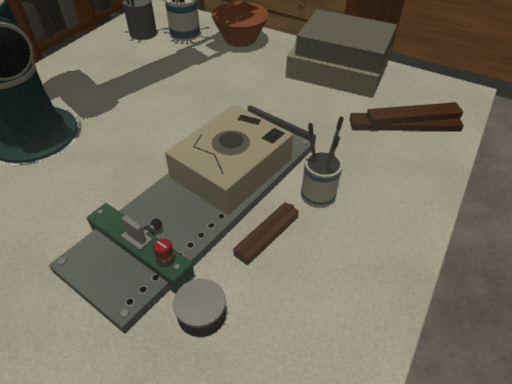

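The knob is the red disc at (349,230) in the top view. The grip plate is at (343,269), the nose at (316,265) and the stone's near edge at about column 258. The tin at (361,180) is close to the knob but lower than it. The detections agree with the picture, so I'll start moving.

```bash
python3 -m handwheel '[[[-2.7,-3.2,0],0,100],[[-2.7,-3.2,0],0,100],[[-2.7,-3.2,0],0,100],[[-2.7,-3.2,0],0,100],[[-2.7,-3.2,0],0,100],[[-2.7,-3.2,0],0,100],[[-2.7,-3.2,0],0,100],[[-2.7,-3.2,0],0,100],[[-2.7,-3.2,0],0,100],[[-2.7,-3.2,0],0,100],[[-2.7,-3.2,0],0,100],[[-2.7,-3.2,0],0,100],[[-2.7,-3.2,0],0,100],[[-2.7,-3.2,0],0,100],[[-2.7,-3.2,0],0,100],[[-2.7,-3.2,0],0,100],[[-2.7,-3.2,0],0,100],[[-2.7,-3.2,0],0,100],[[-2.7,-3.2,0],0,100],[[0,0,0],0,100]]'
python3 -m handwheel '[[[0,0,0],0.12,55],[[0,0,0],0.12,55],[[0,0,0],0.12,55],[[0,0,0],0.12,55],[[0,0,0],0.12,55],[[0,0,0],0.12,55],[[0,0,0],0.12,55],[[0,0,0],0.12,55],[[0,0,0],0.12,55],[[0,0,0],0.12,55],[[0,0,0],0.12,55],[[0,0,0],0.12,55],[[0,0,0],0,55]]'
python3 - <<'E'
from h import *
pic('wrist','w1.png')
for n in ['knob_grip','sleeve','grip_plate','nose_root','stop']: spot('wrist',n)
s=env.observe();print(s)
E
```

```text
time_s: 2.47
tool_pos: [0.5138, -0.0702, 0.2578]
orientation: [[-0.965, 0.263, 0.002], [0.263, 0.965, -0.003], [-0.003, -0.003, -1.0]]
contact_force: [1.1, 0.8, 0.8]
opening: 0.999
grasp_force: 0.0
time_s: 3.55
tool_pos: [0.5112, -0.0636, 0.2576]
orientation: [[0.132, 0.991, 0.0], [0.991, -0.132, 0.0], [0.0, 0.0, -1.0]]
contact_force: [0.3, 0.3, -0.3]
opening: 0.549
grasp_force: 0.0
wrist knob_grip 0.6 [ 0.5482 -0.1591  0.0807]
wrist sleeve 0.64 [ 0.5459 -0.1561  0.0434]
wrist grip_plate 0.59 [ 0.4705 -0.1434  0.0936]
wrist grip_plate 0.31 [ 0.55   -0.1581  0.0805]
wrist nose_root 0.56 [ 0.4755 -0.1246  0.0476]
wrist stop 0.97 [ 0.4708 -0.1526  0.0221]
{'time_s': 3.85, 'joint_positions': array([-1.72818822e-01, -4.04657124e-02,  1.94045978e+00,  1.62120750e-05,
        1.24157437e+00, -4.44596405e-02]), 'qvel': array([-0.00094606,  0.00071778, -0.00032578, -0.00179312,  0.00023112,
        0.00651857]), 'tau': array([ 2.66089995e-02, -3.31370366e+01, -3.53479707e+01,  7.36275804e-02,
        2.03798729e-02, -1.75972766e-02]), 'tool_pos': array([ 0.51125517, -0.06396323,  0.25743867]), 'orientation': array([[ 1.28012194e-01,  9.91772594e-01,  2.64980690e-05],
       [ 9.91772594e-01, -1.28012195e-01,  1.09478678e-05],
       [ 1.42498712e-05,  2.48785980e-05, -1.00000000e+00]]), 'contact_force': array([ 0.01982703,  0.42904353, -0.28540085]), 'ft_torque': array([0.0115162 , 0.08811687, 0.00693522]), 'grasp_force': 0.0, 'opening': 0.5516740112001702}
```

View pics/w1.png

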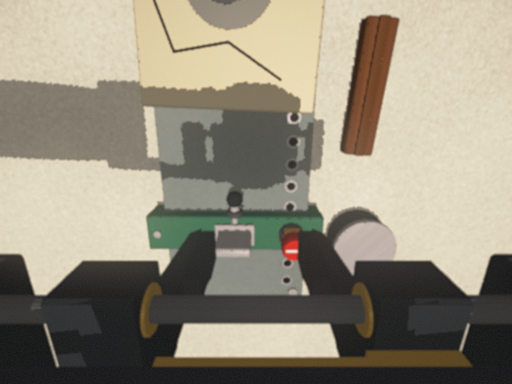

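The wrist view shows the knob at (291,247) with its white line parallel to the closing axis. The nose is at (234,199) and the stone edge runs along row 108. I'll move above the knob and work out the bed direction from the holes.

```bash
python3 - <<'E'
from h import *
def ray(c,u,v,z):
    P=env.camera_params(c);f=192/np.tan(np.radians(P['fov_y']/2));T=np.array(P['cam_to_world'])
    d=T[:3,:3]@np.array([(u-P['cx'])/f,(v-P['cy'])/f,1]);o=T[:3,3];return o+d*(z-o[2])/d[2]
H=np.array([ray('wrist',u,v,.025) for u,v in [(294,117),(293,142),(292,164),(291,187),(290,207),(287,263),(286,280)]])
print(H.round(4)); print('bed x yaw deg',np.degrees(np.arctan2(*(H[0]-H[-2])[[1,0]])))
a,b=ray('wrist',141,104,.1),ray('wrist',316,111,.1) 
print('stone edge?',a,b)
for u,v in [(264,214),(251,307)]: print('top edge stone',ray('top',u,v,.1))
print('bed corners',ray('top',118,190,.025),ray('top',407,225,.025))
E
python3 -m handwheel '[[[-3,1.5,0],0,55],[[-3,1.5,0],0,55],[[-2.9,1.5,0],0,55],[[0,0,4],0,55],[[0,0,4],0,55],[[0,0,3.7],0,55],[[0,0,0],0,55],[[0,0,0],0,55]]'
python3 - <<'E'
from h import *
pic('wrist','w2.png')
for n in ['knob_grip','sleeve','knob']: spot('wrist',n)
E
```

```text
[[ 0.5659 -0.011   0.025 ]
 [ 0.562  -0.0417  0.025 ]
 [ 0.5582 -0.0703  0.025 ]
 [ 0.5541 -0.1017  0.025 ]
 [ 0.5501 -0.1305  0.025 ]
 [ 0.5376 -0.2192  0.025 ]
 [ 0.5333 -0.2487  0.025 ]]
bed x yaw deg 82.26373813282655
stone edge? [0.41081878 0.02672587 0.1       ] [ 0.57864308 -0.00158193  0.1       ]
top edge stone [ 0.57693    -0.00391578  0.1       ]
top edge stone [0.41089596 0.02329874 0.1       ]
bed corners [0.63345602 0.29693221 0.025     ] [ 0.54987412 -0.2907073   0.025     ]
time_s: 4.52
tool_pos: [0.5424, -0.1575, 0.1382]
orientation: [[0.129, 0.992, -0.006], [0.992, -0.129, 0.002], [0.001, -0.006, -1.0]]
contact_force: [-0.8, -1.1, 0.5]
opening: 0.551
grasp_force: 0.0
wrist knob_grip 0.79 [ 0.5508 -0.1604  0.0835]
wrist sleeve 0.82 [ 0.5489 -0.1602  0.051 ]
wrist sleeve 0.3 [ 0.4751 -0.1476  0.0999]
wrist knob 0.59 [ 0.4769 -0.1453  0.0994]
wrist knob 0.55 [ 0.5537 -0.1605  0.0595]
```

View pics/w2.png

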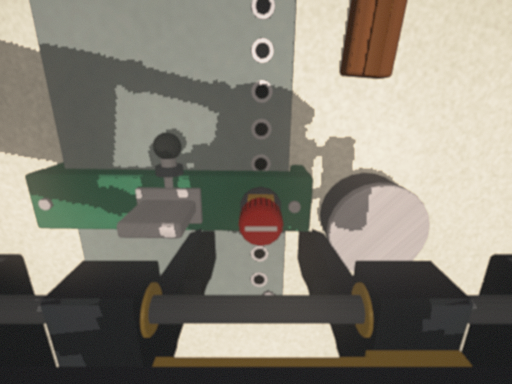

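The knob is at (261,220), almost centred between the fingers, and its white line runs along the closing direction. The hole line puts the knob axis at about (0.546, -0.160). I'll descend and grip.

```bash
python3 -m handwheel '[[[-0.2,0.4,1],0,55],[[0,0,1.5],0,55],[[0,0,1.5],0,55],[[0,0,1.3],0,55],[[0,0,0],0,55],[[0,0,0],0,55]]'; python3 -c "
from h import *
print(env.observe()['tool_pos'],env.observe()['contact_force'])"
python3 -m handwheel '[[[0,0,0],0,10],[[0,0,0],0,10],[[0,0,0],0,10],[[0,0,0],0,10],[[0,0,0],0,10],[[0,0,0],0,10],[[0,0,0],0,10],[[0,0,0],0,10]]' 30
```

```text
time_s: 5.22
tool_pos: [0.5478, -0.1605, 0.0869]
orientation: [[0.129, 0.992, -0.001], [0.992, -0.129, 0.0], [0.0, -0.001, -1.0]]
contact_force: [0.1, 0.3, 0.5]
opening: 0.549
grasp_force: 0.0
[ 0.54778562 -0.16053525  0.0869254 ] [0.13403768 0.29552432 0.51844243]
time_s: 5.88
tool_pos: [0.545, -0.1604, 0.0881]
orientation: [[0.129, 0.992, -0.007], [0.992, -0.129, 0.001], [0.0, -0.007, -1.0]]
contact_force: [-10.9, 0.5, 8.8]
opening: 0.337
grasp_force: 30.0
```

```bash
python3 -m handwheel '[[[0,-0.15,0],0,10],[[0,-0.1,0],0,10],[[0,0,0],0,10],[[0,0,0],0,10],[[0,0,0],0,10]]'
```

```text
time_s: 6.3
tool_pos: [0.5447, -0.1603, 0.0881]
orientation: [[0.129, 0.992, -0.002], [0.992, -0.129, 0.0], [-0.0, -0.002, -1.0]]
contact_force: [-5.9, -0.3, 6.9]
opening: 0.34
grasp_force: 30.0
```

```bash
python3 -m handwheel '[[[0,-0.2,-0.2],0,10],[[0,0,-0.2],0,10],[[0,0,0],0,10],[[0,0,0],0,10],[[0,0,0],0,10]]' 40; python3 -m handwheel '[[[0,0,-0.2],0,10],[[0,0,-0.2],0,10],[[0,0,0],0,10],[[0,0,0],0,10],[[0,0,0],0,10]]'
```

```text
time_s: 6.72
tool_pos: [0.5444, -0.1603, 0.0913]
orientation: [[0.13, 0.992, 0.002], [0.992, -0.13, -0.0], [-0.0, 0.002, -1.0]]
contact_force: [5.1, -2.2, -7.6]
opening: 0.341
grasp_force: 40.0
time_s: 7.13
tool_pos: [0.5444, -0.1603, 0.0952]
orientation: [[0.13, 0.992, 0.002], [0.992, -0.13, -0.0], [-0.0, 0.002, -1.0]]
contact_force: [6.2, -2.0, -8.2]
opening: 0.336
grasp_force: 40.0
```

The force follows the spring, with 8.2 N at about 7 mm of lift. I need about 4 mm more.

```bash
python3 -m handwheel '[[[0,0.1,-0.2],0,10],[[0,0,-0.2],0,10],[[0,0,0],0,10],[[0,0,0],0,10],[[0,0,0],0,10]]'
```

```text
time_s: 7.55
tool_pos: [0.5445, -0.1602, 0.0991]
orientation: [[0.13, 0.992, -0.0], [0.992, -0.13, -0.0], [-0.0, -0.0, -1.0]]
contact_force: [4.8, -2.2, -11.2]
opening: 0.336
grasp_force: 40.0
```

```bash
python3 -m handwheel '[[[0,0,0],0.08,10],[[0,0,0],0.08,10],[[0,0,0],0.08,10],[[0,0,0],0.08,10],[[0,0,0],0.08,10],[[0,0,0],0.08,10],[[0,0,0],0.08,10],[[0,0,0],0.08,10],[[0,0,0],0.08,10],[[0,0,0],0.08,10],[[0,0,0],0.08,10],[[0,0,0],0.08,10],[[0,0,0],0.08,10],[[0,0,0],0.08,10],[[0,0,0],0.08,10],[[0,0,0],0.08,10],[[0,0,0],0.08,10],[[0,0,0],0.08,10],[[0,0,0],0.08,10],[[0,0,0],0.05,10]]'; python3 -m handwheel '[[[0,0,0],0,10],[[0,0,0],0,10]]'; python3 -c "
from h import *
s=env.observe();print(s['ft_torque'],s['joint_positions'])"
```

```text
time_s: 9.22
tool_pos: [0.545, -0.1609, 0.0995]
orientation: [[0.991, -0.133, 0.001], [-0.133, -0.991, -0.001], [0.001, 0.001, -1.0]]
contact_force: [5.2, -5.5, -10.8]
opening: 0.337
grasp_force: 40.0
time_s: 9.38
tool_pos: [0.545, -0.1608, 0.0995]
orientation: [[0.992, -0.129, 0.001], [-0.129, -0.992, -0.001], [0.001, 0.001, -1.0]]
contact_force: [5.2, -4.0, -10.6]
opening: 0.338
grasp_force: 40.0
[-0.52316999 -0.64313298 -0.04392339] [-3.30420798e-01  2.12608465e-01  1.98054498e+00 -7.37764811e-04
  9.47050169e-01  1.37021819e+00]
```

```bash
python3 -m handwheel '[[[0,0,0.15],0,10],[[0,0,0.15],0,10],[[0,0,0.1],0,10],[[0,0,0],0,10],[[0,0,0],0,10]]'; python3 -m handwheel '[[[0,0,0.05],0,10],[[0,0,0.05],0,10],[[0,0,0],0,10],[[0,0,0],0,10],[[0,0,0],0,10]]'
```

```text
time_s: 9.8
tool_pos: [0.5451, -0.1608, 0.0963]
orientation: [[0.992, -0.129, 0.001], [-0.129, -0.992, -0.001], [0.001, 0.001, -1.0]]
contact_force: [2.3, -4.7, -3.3]
opening: 0.336
grasp_force: 40.0
time_s: 10.22
tool_pos: [0.5453, -0.1607, 0.0961]
orientation: [[0.992, -0.129, 0.001], [-0.129, -0.992, -0.001], [0.002, 0.001, -1.0]]
contact_force: [-1.5, -5.0, 5.0]
opening: 0.336
grasp_force: 40.0
```

It has seated at 8.0 mm of lift, so it is parked. I'll release, rise and check.

```bash
python3 -m handwheel '[[[0,0,0],0,55],[[0,0,0],0,55],[[0,0,0],0,55],[[0,0,0],0,55],[[0,0,0],0,55],[[0,0,-1],0,55],[[0,0,-2],0,55],[[0,0,-3],0,55],[[0,0,-3],0,55],[[0,0,0],0,55],[[0,0,0],0,55],[[0,0,0],0,55]]'; python3 - <<'E'
from h import *
for c in ['wrist','top','scene']:
    im=env.get_image(c)
    for n in ['grip_plate','knob_grip','nose_root']: spot(c,n,1)
    if c=='wrist': A=im
    if c=='scene': B=cv2.resize(im[200:296,80:208],(512,384),interpolation=2)
cv2.imwrite('pics/m3.png',np.vstack([A,B])[:,:,::-1][:, :][::1] if 0 else cv2.resize(np.hstack([A,B])[:,:,::-1],(800,300)))
s=env.observe();print(s['tool_pos'],s['contact_force'])
E
```

```text
time_s: 11.22
tool_pos: [0.5444, -0.16, 0.1845]
orientation: [[0.992, -0.129, -0.0], [-0.129, -0.992, 0.0], [-0.0, -0.0, -1.0]]
contact_force: [-0.6, 0.1, 0.0]
opening: 0.548
grasp_force: 0.0
wrist grip_plate 0.62 [ 0.4717 -0.1461  0.0923]
wrist knob_grip 0.89 [ 0.5462 -0.1576  0.0879]
wrist nose_root 0.7 [ 0.4747 -0.1249  0.0405]
top grip_plate 0.68 [ 0.4703 -0.1501  0.0969]
top knob_grip 0.29 [ 0.4725 -0.1525  0.0963]
top nose_root 0.72 [ 0.4754 -0.1231  0.0434]
scene grip_plate 0.68 [ 0.4674 -0.1486  0.0959]
scene knob_grip 0.78 [ 0.5408 -0.1581  0.0913]
scene nose_root 0.63 [ 0.4754 -0.1252  0.045 ]
[ 0.54456972 -0.16019869  0.18426431] [-0.11338703 -0.26405815 -0.60385561]
```

View pics/m3.png

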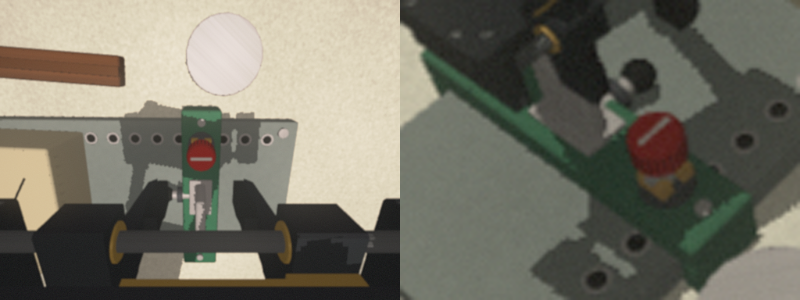

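The white line now lies along the bed's x and the knob stays up, so it is parked. Next is the grip plate at about (0.471, -0.150).

```bash
python3 -m handwheel '[[[-2.5,0,0],0,60],[[-2.5,0,0],0,60],[[-2.5,0,0],0,60],[[0,0,2],0,60],[[0,0,2],0,60],[[0,0,2],0,60],[[0,0,2],0,60],[[0,0,1.6],0,60],[[0,0,0],0,60],[[0,0,0],0,60],[[0,0,0],0,60]]'; python3 -m handwheel '[[[0,0,0],0,30],[[0,0,0],0,30],[[0,0,0],0,30],[[0,0,0],0,20],[[0,0,0],0,5],[[0,0,0],0,5],[[0,0,0],0,5],[[0,0,0],0,5],[[0,0,0],0,5]]' 25
```

```text
time_s: 12.73
tool_pos: [0.471, -0.1508, 0.0893]
orientation: [[0.992, -0.129, 0.001], [-0.129, -0.992, -0.0], [0.001, 0.0, -1.0]]
contact_force: [0.8, -0.6, 1.0]
opening: 0.606
grasp_force: 0.0
time_s: 13.48
tool_pos: [0.4703, -0.1505, 0.0886]
orientation: [[0.992, -0.129, 0.0], [-0.129, -0.992, 0.0], [0.0, -0.0, -1.0]]
contact_force: [-0.9, 0.7, 3.0]
opening: 0.134
grasp_force: 25.0
```

```bash
python3 -m handwheel '[[[0,-0.3,0],0,5],[[0,-0.6,0],0,5],[[0.01,-0.8,0],0,5],[[0.01,-0.8,0],0,5],[[0.01,-0.8,0],0,5],[[0.01,-0.8,0],0,5],[[0.01,-0.8,0],0,5],[[0,-0.8,0],0,5],[[0,-0.8,0],0,5],[[0,-0.6,0],0,5],[[0,-0.4,0],0,5],[[0,-0.3,0],0,5],[[0,-0.2,0],0,5],[[0,0,0],0,5],[[0,0,0],0,5],[[0,0,0],0,5]]' 25
python3 - <<'E'
from h import *
pic('top','t4.png'); spot('top','nose_root'); spot('top','stone')
im=cv2.imread('pics/t4.png')[200:310,230:380]
cv2.imwrite('pics/t4c.png',cv2.resize(im,(750,550),interpolation=2))
E
```

```text
time_s: 14.82
tool_pos: [0.4815, -0.0708, 0.0886]
orientation: [[0.992, -0.129, 0.001], [-0.129, -0.992, 0.001], [0.001, -0.001, -1.0]]
contact_force: [2.1, 1.3, 0.7]
opening: 0.134
grasp_force: 25.0
top nose_root 0.58 [ 0.4863 -0.044   0.044 ]
top nose_root 0.57 [0.4924 0.0195 0.0005]
top stone 0.56 [0.5049 0.1146 0.0274]
top stone 0.42 [ 6.594e-01  3.000e-03 -3.000e-04]
```

View pics/t4c.png

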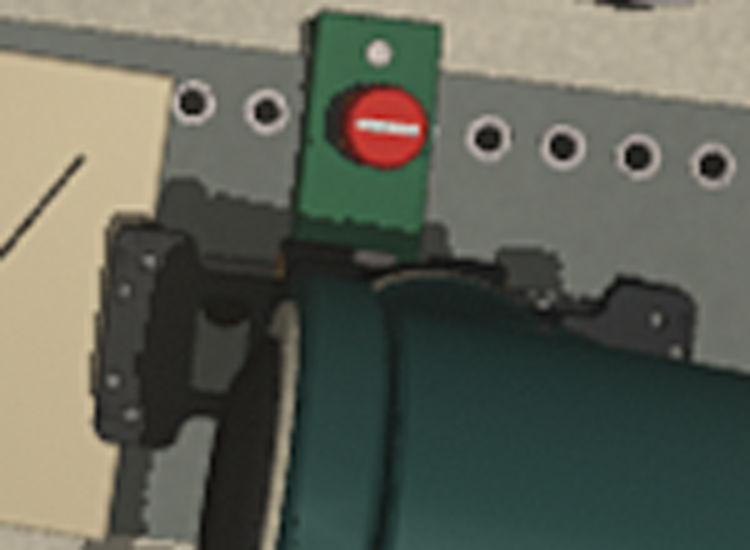

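The knob is still parked, with the line along x. The nose is near (222,310), with a visible gap to the stone. I'll approach in small steps and watch the force.

```bash
g(){ grep -E 'pos|force:' | head -2; }
python3 -m handwheel '[[[0,-0.2,0],0,5],[[0,-0.2,0],0,5],[[0,-0.2,0],0,5],[[0,-0.2,0],0,5],[[0,-0.2,0],0,5],[[0,-0.2,0],0,5],[[0,-0.2,0],0,5]]'|g
python3 -m handwheel '[[[0,-0.1,0],0,5],[[0,-0.1,0],0,5]]'|g
python3 -m handwheel '[[[0,-0.1,0],0,5],[[0,-0.1,0],0,5]]'|g
```

```text
tool_pos: [0.4832, -0.0579, 0.0886]
contact_force: [1.9, -4.1, -0.4]
tool_pos: [0.4836, -0.0558, 0.0886]
contact_force: [3.1, -5.4, 0.3]
tool_pos: [0.4838, -0.0539, 0.0886]
contact_force: [3.1, -4.1, -0.1]
```

```bash
ok(){ python3 -c "
from h import *
s=env.observe();f=s['contact_force'];print(s['tool_pos'].round(4),f.round(1));raise SystemExit(f[1]<-7.5)"; }
python3 -m handwheel '[[[0,-0.05,0],0,5],[[0,-0.05,0],0,5]]'>/dev/null; ok &&
python3 -m handwheel '[[[0,-0.05,0],0,5],[[0,-0.05,0],0,5]]'>/dev/null; ok &&
python3 -m handwheel '[[[0,-0.05,0],0,5],[[0,-0.05,0],0,5]]'>/dev/null && ok &&
python3 -m handwheel '[[[0,-0.05,0],0,5],[[0,-0.05,0],0,5]]'>/dev/null && ok &&
python3 -m handwheel '[[[0,-0.05,0],0,5],[[0,-0.05,0],0,5]]'>/dev/null && ok &&
python3 -m handwheel '[[[0,-0.05,0],0,5],[[0,-0.05,0],0,5]]'>/dev/null && ok &&
python3 -m handwheel '[[[0,-0.05,0],0,5],[[0,-0.05,0],0,5]]'>/dev/null && ok &&
python3 -m handwheel '[[[0,-0.05,0],0,5],[[0,-0.05,0],0,5]]'>/dev/null && ok &&
python3 -m handwheel '[[[0,-0.05,0],0,5],[[0,-0.05,0],0,5]]'>/dev/null && ok &&
python3 -m handwheel '[[[0,-0.05,0],0,5],[[0,-0.05,0],0,5]]'>/dev/null && ok &&
python3 -m handwheel '[[[0,-0.05,0],0,5],[[0,-0.05,0],0,5]]'>/dev/null && ok
```

```text
[ 0.484  -0.0529  0.0886] [ 3.1 -4.3  0.4]
[ 0.484  -0.0529  0.0886] [ 3.1 -4.3  0.4]False
False
```

```bash
cat > ok.py <<'E'
from h import *
s=env.observe();f=s['contact_force'];print(s['tool_pos'].round(4),f.round(1));raise SystemExit(int(f[1]<-7.5))
E
ok(){ python3 ok.py; }
python3 -m handwheel '[[[0,-0.05,0],0,5],[[0,-0.05,0],0,5]]'>/dev/null && ok &&
python3 -m handwheel '[[[0,-0.05,0],0,5],[[0,-0.05,0],0,5]]'>/dev/null && ok &&
python3 -m handwheel '[[[0,-0.05,0],0,5],[[0,-0.05,0],0,5]]'>/dev/null && ok &&
python3 -m handwheel '[[[0,-0.05,0],0,5],[[0,-0.05,0],0,5]]'>/dev/null && ok &&
python3 -m handwheel '[[[0,-0.05,0],0,5],[[0,-0.05,0],0,5]]'>/dev/null && ok &&
python3 -m handwheel '[[[0,-0.05,0],0,5],[[0,-0.05,0],0,5]]'>/dev/null && ok &&
python3 -m handwheel '[[[0,-0.05,0],0,5],[[0,-0.05,0],0,5]]'>/dev/null && ok &&
python3 -m handwheel '[[[0,-0.05,0],0,5],[[0,-0.05,0],0,5]]'>/dev/null && ok &&
python3 -m handwheel '[[[0,-0.05,0],0,5],[[0,-0.05,0],0,5]]'>/dev/null && ok &&
python3 -m handwheel '[[[0,-0.05,0],0,5],[[0,-0.05,0],0,5]]'>/dev/null && ok
```

```text
[ 0.4841 -0.0519  0.0885] [ 3.7 -4.3  0.3]
[ 0.4842 -0.0509  0.0886] [ 3.3 -4.2 -0.1]
[ 0.4844 -0.05    0.0886] [ 3.  -4.  -0.2]
[ 0.4845 -0.049   0.0886] [ 3.3 -3.6  0.7]
[ 0.4846 -0.0483  0.0886] [ 2.7 -7.4 -0.1]
[ 0.4846 -0.0481  0.0885] [  1.9 -11.5   0.2]
```

Contact was at y ≈ -0.0485. The nose force is about 7 N with the brake subtracted.

```bash
python3 -m handwheel '[[[0,-0.03,0],0,5],[[0,0,0],0,5]]'>/dev/null; python3 ok.py;  python3 -m handwheel '[[[0,0,0],0,5]]'>/dev/null; python3 ok.py
```

```text
[ 0.4846 -0.0481  0.0886] [  2.3 -11.5  -0.2]
[ 0.4846 -0.0481  0.0886] [  1.4 -11.2  -0.3]
```

```bash
python3 -m handwheel '[[[0,-0.05,0],0,5],[[0,0,0],0,5],[[0,0,0],0,5]]'>/dev/null; python3 ok.py
```

```text
[ 0.4846 -0.0481  0.0886] [  1.7 -12.9  -0.1]
```

That is about 9 N on the nose. I'll release with a small opening so the front finger stays clear of the stone, then go straight up.

```bash
python3 -m handwheel '[[[0,0,0],0,32],[[0,0,0],0,32],[[0,0,0],0,32],[[0,0,0],0,32],[[0,0,0],0,32]]'; python3 -m handwheel '[[[0,0,-0.5],0,32],[[0,0,-1],0,32],[[0,0,-2],0,32],[[0,0,-3],0,32],[[0,0,-3],0,32],[[0,0,-3],0,32],[[0,0,0],0,32],[[0,0,0],0,32]]'
python3 - <<'E'
from h import *
a=env.get_image('wrist');b=env.get_image('top')[200:310,230:380];c=env.get_image('scene')[130:280,80:290]
r=lambda i:cv2.resize(i,(400,300),interpolation=2)
cv2.imwrite('pics/m5.png',np.vstack([np.hstack([r(a),r(b)]),np.hstack([r(c),r(a[150:300,180:380])])])[:,:,::-1])
env.spot_point('top','stone'); spot('top','stone'); print(env.observe()['contact_force'])
E
```

```text
time_s: 17.97
tool_pos: [0.4838, -0.0452, 0.088]
orientation: [[0.992, -0.128, -0.001], [-0.128, -0.992, 0.0], [-0.001, -0.0, -1.0]]
contact_force: [0.1, 0.1, 0.1]
opening: 0.32
grasp_force: 0.0
time_s: 18.63
tool_pos: [0.4862, -0.0459, 0.2169]
orientation: [[0.992, -0.129, 0.006], [-0.129, -0.992, -0.001], [0.006, 0.0, -1.0]]
contact_force: [-0.2, -0.7, -0.4]
opening: 0.319
grasp_force: 0.0
top stone 0.67 [0.5097 0.1171 0.0269]
[ 0.09745434 -0.00188347 -0.23793516]
```

View pics/m5.png

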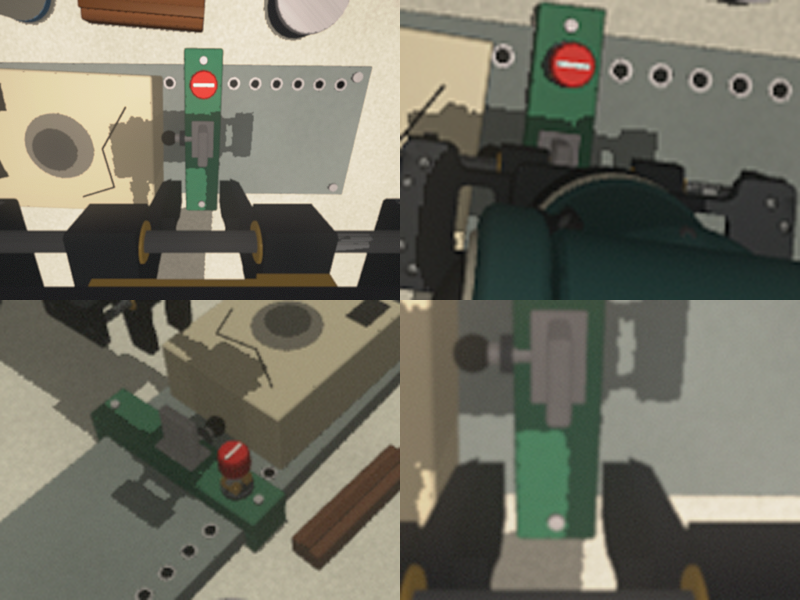

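The nose ball touches the stone face, at (455,352) in the lower-right crop. The knob is parked with its line along x, and the gripper is clear.

```bash
python3 -c "
from workcell import env
print(env.sign_off())"
```

```text
the job is handed in; nothing more can be done
None
```

The job is handed in: the knob is parked up in its rest notch, and I let go of the stop with its nose still against the stone. The last wrist reading before release put about 9 N on the nose; there was no sign of the stone moving, and the arm touched nothing when I handed in.

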